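Open the sample lock of a scent-test box

TASK

A scent sample is waiting in the clear lock on the side of the scent-test box; open the lock's outer gate (orange handle) fully so that the jar can be collected. The inner gate (blue handle) may stand slightly ajar and scented air must not escape, so first push its handle in the closing direction with the fingers until you feel it stop firmly, and only then slide the outer gate all the way open towards the robot. Leave the inner gate shut, the jar standing in the lock and the other things on the table where they are.

Things in the scene. Friction and masses are not known exactly. Their poses are not given: they have to be found in the camera images.
- scent_box: Fixed bench unit of clear plastic and aluminium: a sample lock with the scent box proper joined on its -y side. Origin on the table under the lock's centre; x points away from the robot, y to its left, z up. Lock 147 mm long in x, 200 mm in y; the box reaches out to y -335 mm and x -160 mm. Both flat roofs are 160 mm above the table, the gates' frames reach 162 mm and x -192 to +86 mm.
- fan (a point): Centre of the top of the black fan on the scent box's roof, 80 mm square, its top 185 mm above the table; besides it only the two handles stand above the roofs.
- inner_handle (a point): Blue upright paddle on top of the inner gate (between lock and box): 14 mm thick in the sliding direction (x), 60 mm wide across it (y), 170 to 228 mm above the table, flat faces; axes parallel to scent_box. This point is at its centre in plan, 196 mm above the table: at x +50, y -100 mm of scent_box when shut. Pushed towards +x of scent_box the gate shuts.
- outer_handle (a point): Orange upright paddle on top of the outer gate (at the lock's free end), same size and point as the blue one: at x +50, y +100 mm of scent_box when shut. Pushed towards -x of scent_box (towards the robot) the gate opens.
- inner_gate (a joint): Opening of the inner gate in m: 0 = shut against its stop at the +x end, growing as it moves towards -x of scent_box, at most 0.115. It starts shut or up to 35 mm ajar. It slides against about 1.5 N of friction (up to 1 N more when moved quickly) and stays where it is left; at its stop it is firm.
- outer_gate (a joint): Opening of the outer gate in m: 0 = shut (as it starts), 0.115 = fully open against its stop; same friction as the inner gate.
- sample_jar_center (a point): Small amber glass sample jar with a pink band and a yellow paper strip, 58 mm across and 82 mm tall, loose, standing in the middle of the lock; this point is half-way up. It is not to be handled.
- dropper_1_center (a point): Bystander: small amber dropper bottle with a black top, 34 mm across, 104 mm tall; point 50 mm up.
- dropper_2_center (a point): Bystander: dropper bottle like dropper_1, same size.
- dropper_3_center (a point): Bystander: dropper bottle like dropper_1, same size.

How it is judged:
By the outcome, as a careful person would: the job done as asked, in the order asked, and still so for the second after the job is handed in, with the robot touching nothing.
It also fails if it takes over 45 s, if anything falls off the work surface, if the arm or the gripper's body presses on something with over 40 N, if the wrist force passes 120 N, or if a joint passes its speed limit or range.

ROBOT

A 6-joint arm with a two-finger parallel gripper is mounted at the origin on the work surface; the furniture and walls round the work are solid. World frame = base frame: x ahead of the robot, y to its left, z up, the work surface at z = 0. Lengths are in m, angles in rad, forces in N, time in s.
With the tool pointing down it reaches from about 0.35 to 0.775 m from the base axis. Payload 7.3 kg.
Tool frame: the origin (TCP) lies midway between the tips of the shut fingers; the grasp point (between the pads) lies grasp_offset behind it (grasp_offset is the distance from the TCP to the grasp point, in m); z points along the fingers, y is the line along which they close (so a half turn about z gives the same grasp; the last joint's range is limited). The gripper opens to 92 mm and grips with 3 to 60 N. Pads are 19 mm wide; open, the fingers measure 130 mm over their backs; the gripper's body (75 mm by 190 mm) begins 47 mm behind the grasp point.
Start: joints at [-1.374, 0.342, 1.524, -0, 1.275, -0.146], TCP at [0.176, -0.494, 0.227] pointing down, gripper open.
Joint ranges: [-2.53, 2.53], [-0.77, 2.02], [0.04, 2.7], [-1, 4.14], [0.28, 2.66], [-3.11, 3.11]. Speed limits (rad/s): [2.57, 2.57, 3.14, 3.14, 3.14, 3.14].

INTERFACE

Orientations are given as [roll, pitch, yaw] about the fixed x, y, z axes, in that order (R = Rz(yaw) Ry(pitch) Rx(roll)).
In Python, from cell import * gives the robot as it stands.
- The arm moves only by the tool step_arm, never from a script. Its argument "plan" is a list of rows, each a list of 5 numbers: the closure, from -1 (fully open) to 1 (shut), then the shift along the tool's x, y, z in m, then the turn about the tool's z in rad. In form: [[hand, x, y, z, twist], ...]. A call has 1 to 20 rows; each row is the pose to reach, as a shift and turn from the pose commanded when the call began, along the tool's axes at that moment; what a row does not reach only later rows make up. A row lasts 1/8 s, in which the tool goes at most 62.5 mm and 10.7 degrees, less where a joint would pass 70% of its speed; a pose out of reach is approached as far as the arm can. A call with a gripper value outside its range is refused whole. The fingers move at their own pace and stop on an object; "grip_force" is the grip in N (left out, the last holds). Time passes only in rows, so rows that repeat a pose let the fingers close. It gives the time, the measured TCP pose, the force, the opening and the grip force at its end, in the units of the state.
- observe(): the state, without advancing time (a new reading comes with each control period).
- read_camera(name): name is "side" or "top" or "wrist"; returns a dict with "img" (480x640x3 uint8, red, green, blue), "range_z" (480x640 float32, m along the optical axis (not along the pixel's ray), 0 where there is no reading), "fx", "fy", "cx", "cy" (pixels), "R" (3x3) and "t" (3): a world point X has camera coordinates R X + t; the wrist camera has in their place "T_tool_cam" (4x4, takes a point from camera to tool coordinates, whose origin is the TCP and whose axes are the flange's). Camera axes: x right, y down, z forward; pixel columns grow to the right and rows downward; lengths in m; the calibration is good to about 2 mm. A picture is of the moment at which its call begins: read the wrist's pose just before it.
- hand_in(): hands the job in; it is judged then, once.
The state is a dict: "time": time; "qpos": joint angles; "qvel": joint speeds; "joint_efforts": joint torques, N m; "tool_pos": TCP position; "tool_rot": TCP orientation; "contact_force": force on the tool from outside, world axes, zero at the start; "torque": the same for the moment, N m; "opening": finger opening in m; "grip_force": force on a finger pad.
Only numpy, scipy, OpenCV 4.12 (cv2) and the standard library are available. Lean on these libraries where they do the work, as an engineer would, in place of code of your own. Each camera call takes 0.05 s, during which the arm holds its last target. There are 200 camera calls.

## Working session

There is one attempt and no reset: what is moved stays moved. The work goes in short steps, Python scripts to look and compute and a tool call to move; the robot and the scene stay as the last step left them, time stands still between calls to the robot, and variables do not carry over. Pictures are saved under pics/ and viewed, at most 10 in all, crops included, and the job is handed in when it is done.

Besides the shell and the picture viewer there is one more tool, called after "Request:" as name(argument=value, ...) on one line, values as JSON. step_arm: Moves the arm, as the interface text tells. Its arguments: {"type":"object","properties":{"plan":{"type":"array","items":{"type":"array","items":{"type":"number"}}},"grip_force":{"type":"number"}},"required":["plan"]}

```bash
mkdir -p pics; python3 - <<'E'
from cell import *
import cv2,numpy as np
s=observe();print(s['time'],s['tool_pos'],s['tool_rot'],s['opening'],s['contact_force'])
for n in('top','side'):
    c=read_camera(n);cv2.imwrite(f'pics/{n}0.png',c['img'][:,:,::-1])
    print(n,c['R'].round(3).tolist(),c['t'],c['fx'],c['cx'],c['cy'])
    np.savez(f'{n}.npz',**c)
E
```

```text
0.0 [ 0.17638861 -0.49405186  0.22604953] [-3.14008049e+00 -1.93778312e-04  3.42811898e-01] 0.09171780907875596 [-0.56877736 -0.1920896   0.7755625 ]
top [[-0.177, -0.984, 0.013], [-0.778, 0.132, -0.614], [0.603, -0.119, -0.789]] [-0.09118929  0.46395869  1.23024693] 579.6980480024204 312.87179819825155 235.6211338015934
side [[-0.861, 0.508, 0.0], [0.353, 0.598, -0.72], [-0.366, -0.62, -0.694]] [0.47246467 0.02318468 1.3113108 ] 545.7357798167499 326.44645294253905 239.99203742859328
```

View pics/top0.png

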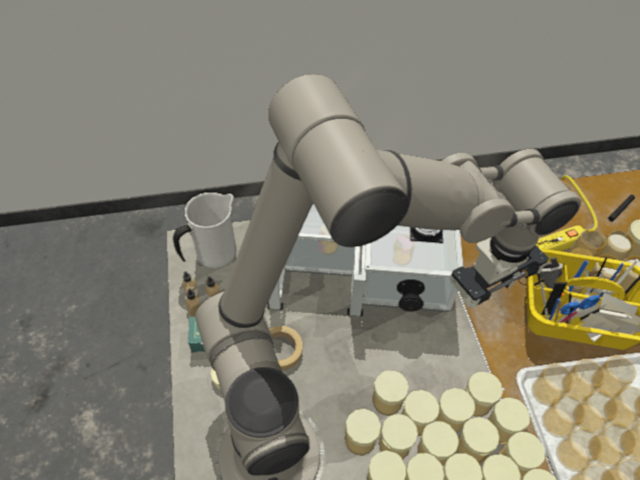

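View pics/side0.png

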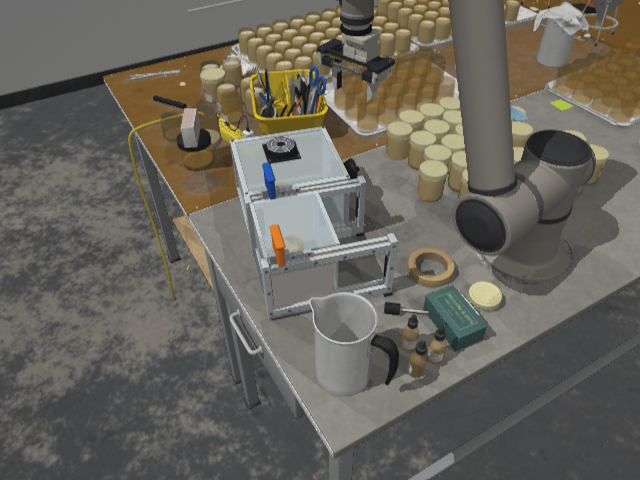

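Side view: blue paddle at about (269,180), orange at (278,245), the jug stands near the outer gate (345,345), and the droppers are at (410–440,350). In the top view the arm hides the handles. Next I measure from the side view.

```bash
cat > h.py <<'E'
import numpy as np,cv2
def pts(c,m):
    v,u=np.nonzero(m&(c['range_z']>0));z=c['range_z'][v,u]
    X=np.c_[(u-c['cx'])/c['fx']*z,(v-c['cy'])/c['fy']*z,z]
    return (X-c['t'])@c['R'],u,v
def masks(img):
    h=cv2.cvtColor(img,cv2.COLOR_RGB2HSV)
    return {'blue':cv2.inRange(h,(100,150,60),(125,255,255))>0,'orange':cv2.inRange(h,(5,190,120),(17,255,255))>0}
def big(m):
    n,l,s,_=cv2.connectedComponentsWithStats(m.astype('uint8'));return l==1+np.argmax(s[1:,4])
E
python3 - <<'E'
from h import *
c=dict(np.load('side.npz'))
ms=masks(c['img']);reg=np.zeros((480,640),bool);reg[150:275,250:295]=1
for k,m in ms.items():
    m=big(m&reg);P,u,v=pts(c,m)
    print(k,len(P),u.min(),u.max(),v.min(),v.max(),P.min(0).round(3),P.max(0).round(3))
    T=P[P[:,2]>.222];r=cv2.minAreaRect((T[:,:2]*1000).astype('float32'));print(' top',len(T),T.mean(0).round(4),r)
# frames: points at z .155-.167 in box area -> orientation
P,u,v=pts(c,np.ones((480,640),bool))
B=P[(abs(P[:,2]-.16)<.005)&(P[:,0]>.25)&(P[:,0]<.9)&(P[:,1]<.35)&(P[:,1]>-.4)&(u>225)&(u<400)&(v>120)&(v<275)]
r=cv2.minAreaRect((B[:,:2]*1000).astype('float32'));print(len(B),r)
im=cv2.resize(c['img'][110:330,215:415],None,fx=3,fy=3-.3,interpolation=cv2.INTER_CUBIC);cv2.imwrite('pics/crop1.png',im[:,:,::-1])
# jug
J=P[(u>310)&(u<400)&(v>290)&(v<400)&(P[:,2]>.03)];print('jug',J.min(0),J.max(0),np.median(J,0))
E
```

```text
blue 283 262 274 162 198 [ 0.495 -0.339  0.175] [ 0.524 -0.278  0.232]
 top 148 [ 0.5113 -0.3061  0.2284] ((510.0926513671875, -310.3831787109375), (63.6474723815918, 16.281476974487305), 74.37378692626953)
orange 347 270 284 225 265 [ 0.571 -0.152  0.174] [ 0.599 -0.09   0.232]
 top 207 [ 0.5855 -0.1191  0.2283] ((584.48291015625, -122.0671615600586), (62.98160934448242, 15.943717956542969), 74.78844451904297)
7649 ((441.1068115234375, -253.94895935058594), (355.29034423828125, 277.8032531738281), 74.87796783447266)
jug [ 0.43458638 -0.10873497  0.03002203] [0.60871916 0.16450245 0.1817304 ] [0.54609896 0.07930865 0.12136351]
```

View pics/crop1.png

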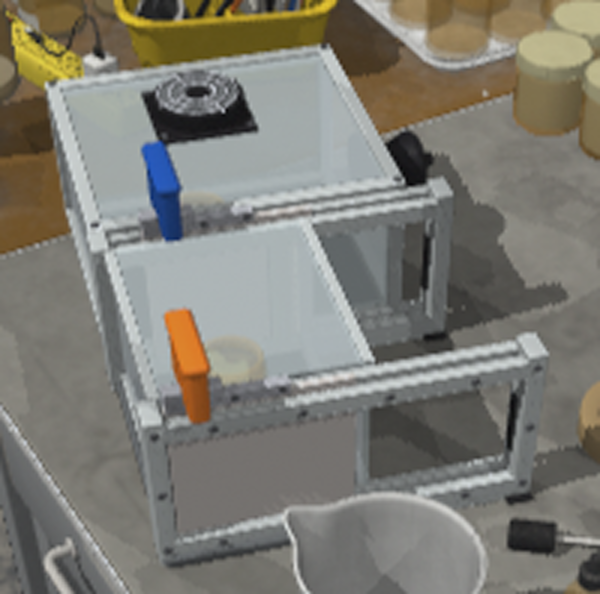

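The blue gate stands about 22 mm ajar. The box yaw is about −15.2° and its origin about (0.510, −0.205). I'm moving above the −x side of the blue paddle with the fingers shut and the tool x axis along box x.

Request:
step_arm(plan=[[1,0,0,-0.03,0],[1,0.02,-0.005,-0.035,0.04],[1,0.055,-0.013,-0.035,0.1],[1,0.095,-0.023,-0.035,0.17],[1,0.135,-0.032,-0.035,0.24],[1,0.175,-0.042,-0.035,0.31],[1,0.215,-0.051,-0.035,0.38],[1,0.255,-0.061,-0.035,0.45],[1,0.295,-0.071,-0.035,0.52],[1,0.33,-0.079,-0.035,0.58],[1,0.347,-0.083,-0.035,0.608],[1,0.347,-0.083,-0.035,0.608],[1,0.347,-0.083,-0.035,0.608]], grip_force=20)

```text
time: 1.72
tool_pos: [0.4748, -0.3, 0.2614]
tool_rot: [3.141, 0.001, -0.265]
contact_force: [-0.2, -0.0, -0.2]
opening: 0.0005
grip_force: 0.0
```

```bash
python3 - <<'E'
from cell import *
from h import *
from scipy.spatial.transform import Rotation as Ro
s=observe();print(s['time'],s['tool_pos'],s['tool_rot'],s['opening'],s['contact_force'])
try: print('go',grasp_offset)
except NameError: pass
w=read_camera('wrist');cv2.imwrite('pics/w1.png',w['img'][:,:,::-1])
T=w['T_tool_cam'];R=Ro.from_euler('xyz',s['tool_rot']).as_matrix()
Rc=R@T[:3,:3];tc=R@T[:3,3]+s['tool_pos'];w['R']=Rc.T;w['t']=-Rc.T@tc
for n,c in(('wrist',w),('side',read_camera('side')),('top',read_camera('top'))):
    for k,m in masks(c['img']).items():
        P,u,v=pts(c,m);q=(P[:,2]>.165)&(P[:,2]<.24)&(P[:,0]>.4)&(P[:,0]<.7)&(P[:,1]>-.4)&(P[:,1]<-.05)
        T_=P[q&(P[:,2]>.222)]
        if len(T_)>10:print(n,k,q.sum(),len(T_),cv2.minAreaRect((T_[:,:2]*1000).astype('float32')),T_[:,2].mean())
E
```

```text
1.725 [ 0.47475407 -0.29998177  0.26144659] [ 3.14146519e+00  8.15913740e-04 -2.64976354e-01] 0.0005204909061307291 [-0.19088608 -0.02368156 -0.19233762]
go 0.0188
wrist blue 5381 4709 ((508.6293029785156, -309.3302001953125), (63.41110610961914, 17.620771408081055), 75.1698989868164) 0.22672664221886915
side blue 283 147 ((510.41363525390625, -309.1495666503906), (61.901973724365234, 16.119009017944336), 74.81214904785156) 0.2283598383067944
side orange 346 204 ((584.789794921875, -121.31211853027344), (61.24189376831055, 15.732867240905762), 75.0125732421875) 0.22843832357636176
top blue 21 19 ((507.4181823730469, -305.92974853515625), (57.71014404296875, 14.443641662597656), 74.34902954101562) 0.22849566869356844
```

View pics/w1.png

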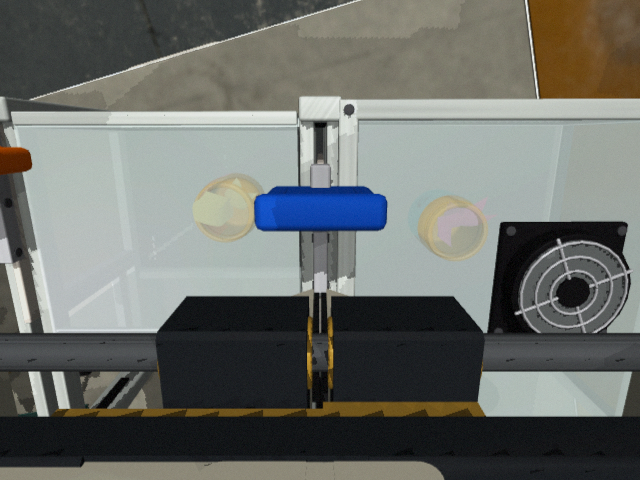

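The wrist view shows the blue paddle centred at (320,210) straight ahead of the shut fingers, about 19 mm clear. The fan at (570,280) is well to the side. Lowering and pushing.

Request:
step_arm(plan=[[1,0,0,0.03,0],[1,0,0,0.06,0],[1,0,0,0.069,0],[1,0.006,0,0.069,0],[1,0.012,0,0.069,0],[1,0.016,0,0.069,0],[1,0.02,0,0.069,0],[1,0.024,0,0.069,0],[1,0.028,0,0.069,0],[1,0.032,0,0.069,0],[1,0.035,0,0.069,0],[1,0.035,0,0.069,0]])

```text
time: 3.38
tool_pos: [0.5096, -0.3089, 0.1926]
tool_rot: [3.142, -0.001, -0.265]
contact_force: [-0.2, -0.0, 0.1]
opening: 0.0005
grip_force: 0.0
```

Request:
step_arm(plan=[[1,0.002,0,0,0],[1,0.004,0,0,0],[1,0.006,0,0,0]])

```text
time: 3.75
tool_pos: [0.5143, -0.3102, 0.1926]
tool_rot: [-3.141, 0.002, -0.265]
contact_force: [-8.9, 2.3, 5.4]
opening: 0.001
grip_force: 4.2
```

Request:
step_arm(plan=[[1,0.001,0,0,0],[1,0.002,0,0,0],[1,0.002,0,0,0]])

```text
time: 4.12
tool_pos: [0.5142, -0.3101, 0.1926]
tool_rot: [-3.141, 0.007, -0.265]
contact_force: [-12.3, 3.4, 4.3]
opening: 0.0004
grip_force: 6.6
```

Request:
step_arm(plan=[[1,-0.01,0,0,0],[1,-0.025,0,0,0],[1,-0.025,0,-0.03,0],[1,-0.025,0,-0.07,0],[1,-0.025,0,-0.085,0],[1,-0.015,-0.03,-0.085,0],[1,0,-0.07,-0.085,0],[1,0.02,-0.11,-0.085,0],[1,0.035,-0.15,-0.085,0],[1,0.048,-0.185,-0.085,0],[1,0.055,-0.2,-0.085,0],[1,0.055,-0.2,-0.085,0],[1,0.055,-0.2,-0.085,0]])

```text
time: 5.75
tool_pos: [0.6218, -0.1336, 0.2775]
tool_rot: [3.141, 0.0, -0.266]
contact_force: [-1.0, 0.3, -0.4]
opening: 0.0005
grip_force: 0.0
```

```bash
cat > look.py <<'E'
from cell import *
from h import *
import sys
from scipy.spatial.transform import Rotation as Ro
s=observe();print(s['time'],s['tool_pos'],s['tool_rot'],s['contact_force'])
w=read_camera('wrist');cv2.imwrite(f'pics/{sys.argv[1]}w.png',w['img'][:,:,::-1])
T=w['T_tool_cam'];R=Ro.from_euler('xyz',s['tool_rot']).as_matrix()
Rc=R@T[:3,:3];tc=R@T[:3,3]+s['tool_pos'];w['R']=Rc.T;w['t']=-Rc.T@tc
for n in('wrist','side','top'):
    c=w if n=='wrist' else read_camera(n)
    if n!='wrist':cv2.imwrite(f'pics/{sys.argv[1]}{n}.png',c['img'][:,:,::-1])
    for k,m in masks(c['img']).items():
        P,u,v=pts(c,m);q=(P[:,2]>.165)&(P[:,2]<.24)&(P[:,0]>.35)&(P[:,0]<.7)&(P[:,1]>-.4)&(P[:,1]<-.02)
        T_=P[q&(P[:,2]>.222)]
        if len(T_)>10:
            r=cv2.minAreaRect((T_[:,:2]*1000).astype('float32'));d=np.array(r[0])-[510,-205]
            print(n,k,len(T_),r,'box xy',d@[.965,-.262],d@[.262,.965])
E
python3 look.py a
```

```text
5.75 [ 0.62180957 -0.13357233  0.27749191] [ 3.14102318e+00  4.22966995e-04 -2.66394193e-01] [-0.96925276  0.30033279 -0.35582707]
wrist blue 228 ((543.7815551757812, -291.89263916015625), (14.548879623413086, 5.055202007293701), 84.74961853027344) box xy 55.36507220458984 -75.0006293334961
side orange 197 ((584.744873046875, -120.69845581054688), (61.96902847290039, 15.741864204406738), 73.8388900756836) box xy 50.04179791259766 100.93414688110352
top blue 24 ((539.1817016601562, -289.0504150390625), (11.651412010192871, 18.82246208190918), 51.21380615234375) box xy 50.181550842285155 -73.46304467773437
top orange 83 ((579.7573852539062, -123.40846252441406), (53.198768615722656, 17.600990295410156), 70.69621276855469) box xy 45.93889395141601 97.01226860046387
```

View pics/aside.png

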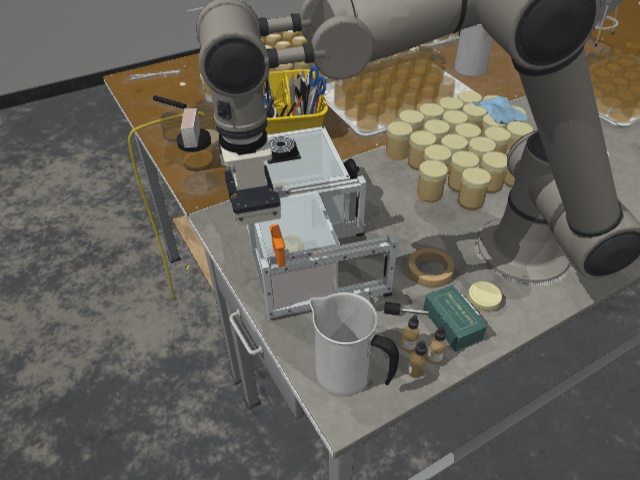

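The gripper is over the far side of the orange paddle at (278,245), with about 23 mm clearance. The blue gate reads shut. I'm lowering and pushing the outer gate open.

Request:
step_arm(plan=[[1,0,0,0.03,0],[1,0,0,0.065,0],[1,0,0,0.085,0],[1,-0.01,0,0.085,0],[1,-0.018,0,0.085,0],[1,-0.024,0,0.085,0],[1,-0.032,0,0.085,0],[1,-0.042,0,0.085,0],[1,-0.052,0,0.085,0],[1,-0.062,0,0.085,0],[1,-0.072,0,0.085,0],[1,-0.082,0,0.085,0],[1,-0.092,0,0.085,0],[1,-0.102,0,0.085,0],[1,-0.112,0,0.085,0],[1,-0.12,0,0.085,0],[1,-0.126,0,0.085,0],[1,-0.13,0,0.085,0],[1,-0.133,0,0.085,0],[1,-0.133,0,0.085,0]])

```text
time: 8.4
tool_pos: [0.4936, -0.0972, 0.1925]
tool_rot: [-3.141, 0.001, -0.265]
contact_force: [-0.1, 0.8, -0.2]
opening: 0.0006
grip_force: 0.0
```

Request:
step_arm(plan=[[1,-0.002,0,0,0],[1,-0.004,0,0,0],[1,-0.006,0,0,0]])

```text
time: 8.78
tool_pos: [0.49, -0.0963, 0.1926]
tool_rot: [-3.141, -0.004, -0.265]
contact_force: [14.2, -0.7, -9.3]
opening: 0.0006
grip_force: 6.8
```

Request:
step_arm(plan=[[1,-0.002,0,0,0],[1,-0.002,0,0,0]])

```text
time: 9.02
tool_pos: [0.4901, -0.0963, 0.1927]
tool_rot: [-3.141, -0.009, -0.266]
contact_force: [17.0, -3.6, -12.0]
opening: 0.0005
grip_force: 8.7
```

Request:
step_arm(plan=[[1,0.01,0,0,0],[1,0.025,0,0,0],[1,0.025,0,-0.03,0],[1,0.025,0,-0.07,0],[1,0.025,0,-0.11,0],[1,0.025,0,-0.11,0],[1,0.025,0,-0.11,0]])

```text
time: 9.9
tool_pos: [0.5098, -0.1017, 0.3018]
tool_rot: [-3.142, 0.002, -0.265]
contact_force: [0.7, -0.1, 0.1]
opening: 0.0005
grip_force: 0.0
```

```bash
python3 look.py b
```

```text
9.9 [ 0.50984567 -0.10173442  0.30180189] [-3.14157628e+00  1.98151788e-03 -2.65222419e-01] [ 0.70918599 -0.1060979   0.06774143]
wrist blue 476 ((537.7147827148438, -286.4862365722656), (7.869385719299316, 17.736148834228516), 81.5193862915039) box xy 48.09415930175781 -71.37294522094726
wrist orange 45 ((473.1753234863281, -91.3841552734375), (0.6199836730957031, 14.150012016296387), 74.77482604980469) box xy -65.30316415405274 99.99122491455077
side blue 146 ((532.6271362304688, -314.6372375488281), (61.69596862792969, 16.10639190673828), 74.1528549194336) box xy 50.560142700195314 -99.87162454223632
side orange 198 ((473.46099853515625, -92.07836151123047), (59.21193313598633, 16.570003509521484), 74.46855926513672) box xy -64.84560569763184 99.39616275787353
top blue 16 ((539.4603271484375, -289.41650390625), (9.978178024291992, 9.782814979553223), 43.828369140625) box xy 50.546339721679686 -73.74332055664063
top orange 57 ((464.5199890136719, -88.43113708496094), (56.83064651489258, 9.456378936767578), 71.85897064208984) box xy -74.42925268554687 100.57318983459473
```

View pics/bside.png

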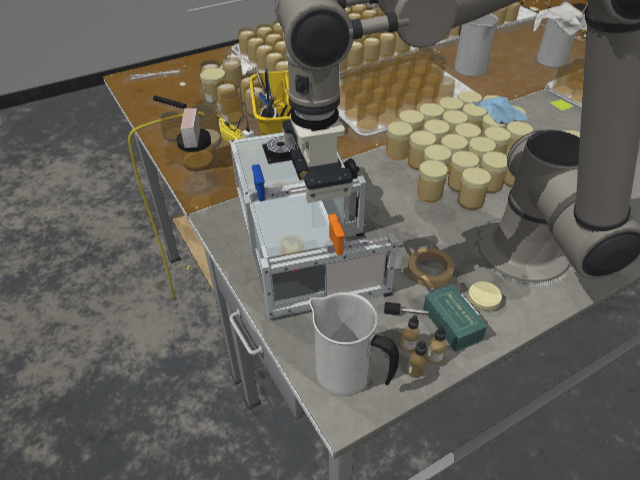

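View pics/bw.png

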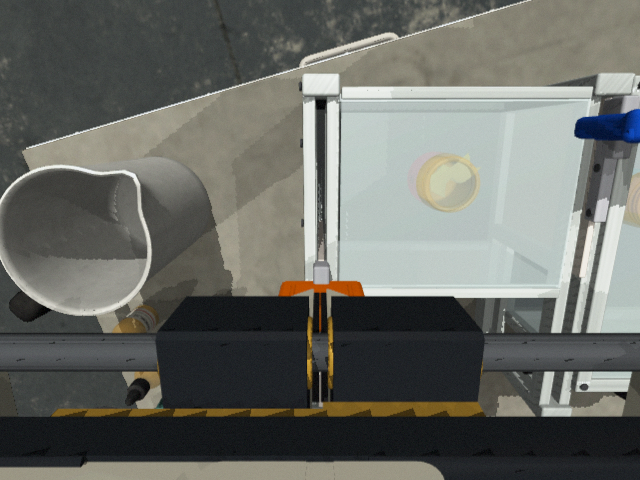

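The side view shows the blue paddle at (258,180), box x +50.6 mm, so the inner gate is shut. The orange paddle at (336,235) is at box x −64.9 mm, so the outer gate is open about 115 mm. The jar stands in the lock at (450,183) in the wrist view. The jug and droppers are where they were, and the gripper is clear.

```bash
python3 -c "
from cell import *
print(hand_in())"
```

```text
the job is handed in; nothing more can be done
None
```

I pushed the inner gate (about 22 mm ajar) shut to a firm stop, then slid the outer gate fully open to its stop (about 115 mm). The jar is still standing in the lock, the gripper touched nothing else, and the job was handed in at about 10 s.

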